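Fit the magnifier on its telescopic stand and hold it raised

TASK

Put the magnifier's hub onto the upright post of the telescopic stand, seated fully down on its disc with the lens pointing outward away from the column, and let go of it. Then squeeze the stand's grip head front to back so that its side button is pressed in, and with the button held in pull the column straight up past the first stop to the second, at full extension. Finish while holding it there by the head (let go and it sinks back), the magnifier still on its post and not touched, and leave the other things on the bench where they are.

Things in the scene. Friction and masses are not known exactly. Their poses are not given: they have to be found in the camera images.
- stand: telescopic magnifier stand, fixed to the bench at a place and yaw that vary. Dark steel foot 100 x 90 x 14 mm, aluminium tube 32 mm in diameter (37 at its collar) up to 85 mm above the bench. Origin: centre of the foot's underside, on the vertical mast axis. z up; -x is the button side, facing roughly the robot; +y points from the mast to the post
- lift (a joint): extension of the sliding column, m: 0 home (starts here), 0.065 the second stop, which is the hard end of its travel. With the button out a latch blocks the rise at 0.001 and again, if the button is let out on the way, at the first stop, 0.028: keep the button pressed all the way. Lifting it takes about 3 to 5 N (its own weight and the magnifier's, slight friction); it sinks back when let go. It carries the cross arm, the head, the button and the post
- grip (a point): centre of the black grip head on the mast axis, at the button's mid height: 137 mm above the bench at home, rises with the column. The head is an upright block, 30 mm (stand x) by 26 mm (stand y), from 37 mm below this point to 29 mm above it; below it lies the cross arm, 12 mm thick, whose top is 37 mm below this point
- button (a joint): press of the side button, m: 0 out, 0.005 fully in. A grey rectangle 16 mm wide and 26 mm tall in the middle of the head's -x face, standing out 6 mm (21 mm from the mast axis); fully in it still stands out 1 mm. Pressed toward stand +x against a spring (3 N at first, 7 N fully in); frees the latch from 0.003 on; springs back when let go
- seat (a point): top centre of the steel seat disc (diameter 38 mm) at the foot of the upright post, 85 mm from the mast axis along stand +y, 102 mm above the bench at home; axes parallel to the stand's. The post is 10 mm in diameter, stands 44 mm above the seat (its top 8 mm are tapered) on a cross arm 24 mm wide whose top is 3 mm below the seat's
- magnifier: loose magnifier lying flat on the bench, 70 to 120 g. Upright brass tubular hub, 28 mm in diameter, 36 mm tall, with a 13.6 mm through hole; a short steel arm (7 mm wide, 8 to 14 mm above the underside) leads along magnifier +x to the lens. Origin: centre of the hub's underside. z up; the centre of mass lies about 6 mm from the hub axis toward the lens
- lens (a point): centre of the lens, 52 mm from the hub axis along magnifier +x and 11.5 mm above the hub's underside; steel rim 48 mm in diameter, 7 mm tall, 8 to 15 mm above the underside
- parts_tray: bystander: round compartment tray with watch parts, 93 mm across, 15 mm tall; origin centre of underside
- round_tub: bystander: clear round tub, 68 mm across, 31 mm tall; origin centre of underside
- loupe: bystander: black eye loupe, 32 mm across, 28 mm tall; origin centre of underside
- jar: bystander: open pressed-glass jar, 83 mm across, 45 mm tall; origin centre of underside. Fixed furniture to keep clear of: a tall dark hand press with an upright lever stands on the right side of the bench, at about x 0.48, y -0.49 (the hand passes it safely at 0.45 m above the bench), and a lamp on a slanting pole stands behind the telescopic stand
- oil_stand: bystander: small black stand with oil cups, 37 x 78 x 20 mm; origin centre of underside
Mind the look-alikes: they are no part of the job. What is shaped like the magnifier but blue is not meant.

How it is judged:
On the way, in this order (a step that is already met when the one before it is completed fails the run):
1. the magnifier is seated on the post, lens outward, and let go (horizontal distance between magnifier and seat below 0.0035 m and z of magnifier in the frame of seat between -0.004 and 0.004 m and angle between magnifier's own z axis and vertical below 0.12 rad and y of lens in the frame of seat above 0.036 m and contact force between the fingers and magnifier below 0.05 N and value of joint lift below 0.004 m), for 0.2 s.
2. the button is pressed in with the column still low (value of joint button above 0.003 m and value of joint lift below 0.02 m), for 0.05 s.
3. the column is pulled up to the second stop (value of joint lift above 0.061 m), for 0.2 s.
At the end, for the whole second after the job is handed in: Column still, within 4 mm of the second stop, held by the fingers on the stand's head (over 1 N). Magnifier untouched, on the post: hub within 3.5 mm of its axis and 4 mm of the seat, upright within 0.12 rad, lens outward (at least 36 of its 52 mm) (horizontal distance between magnifier and seat below 0.0035 m and z of magnifier in the frame of seat between -0.004 and 0.004 m and angle between magnifier's own z axis and vertical below 0.12 rad and y of lens in the frame of seat above 0.036 m and contact force between the fingers and magnifier below 0.05 N and value of joint lift above 0.061 m and velocity of joint lift between -0.01 and 0.01 m/s and contact force between the fingers and stand above 1 N); the arm keeps its last pose, push and grip.
It fails at once if the round compartment tray is moved more than 30 mm (distance of parts_tray from where it was at the start of the episode above 0.03 m).
It fails at once if the clear round tub is moved more than 30 mm (distance of round_tub from where it was at the start of the episode above 0.03 m).
It fails at once if the eye loupe is moved more than 30 mm (distance of loupe from where it was at the start of the episode above 0.03 m).
It fails at once if the open glass jar is moved more than 30 mm (distance of jar from where it was at the start of the episode above 0.03 m).
It fails at once if the oil-cup stand is moved more than 30 mm (distance of oil_stand from where it was at the start of the episode above 0.03 m).
It also fails if it takes over 58 s, if anything falls off the work surface, if the arm or the gripper's body presses on something with over 40 N, if the wrist force passes 120 N, or if a joint passes its speed limit or range.

ROBOT

A 7-joint arm with a two-finger parallel gripper is mounted at the origin on a cart in front of the work surface, level with it; the furniture and walls round the work are solid. World frame = base frame: x ahead of the robot, y to its left, z up, the work surface at z = 0. Lengths are in m, angles in rad, forces in N, time in s.
With the tool pointing down it reaches from about 0.35 to 0.9 m from the base axis. Payload 7.2 kg.
Tool frame: the origin (TCP) lies between the finger pads; the fingertips stand 17 mm ahead of it and the grasp point (between the pads) lies 2 mm behind it; z points along the fingers, y is the line along which they close (so a half turn about z gives the same grasp; the last joint's range is limited). The gripper opens to 88 mm and grips with 3 to 60 N. Pads are 20 mm wide; open, the fingers measure 115 mm over their backs; the gripper's body (75 mm by 178 mm) begins 61 mm behind the grasp point.
Start: joints at [-0.068, 0.411, -0.013, 1.596, 0.006, 1.134, -0.082], TCP at [0.625, -0, 0.24] pointing down, gripper open.
Joint ranges: [-2.95, 2.95], [-0.29, 1.99], [-1.47, 1.44], [0.14, 2.54], [-1.03, 4.17], [0.13, 1.85], [-2.86, 2.86]. Speed limits (rad/s): [2.39, 2.39, 3.01, 3.01, 3.14, 3.14, 3.14].

INTERFACE

Orientations are given as a rotation vector (axis times angle).
In Python, from station import r, capture, look_for gives the robot as it stands.
- The arm moves only by the tool step_arm, never from a script. Its argument "motion" is a list of rows, each a list of 3 entries, a list of its own where there are three numbers: the shift along the tool's x, y, z in mm, then the turn, a rotation vector about the tool's x, y, z in rad, then the finger opening in mm, from 0 to 87.8. In form: [[[x, y, z], [wx, wy, wz], gripper], ...]. A call has 1 to 8 rows; each row shifts and turns the commanded pose from where the row before left it, along the tool's axes as they then stand; what a row does not reach is not made up. A row lasts 1/12 s, in which the tool goes at most 41.7 mm and 7.16 degrees, less where a joint would pass 70% of its speed; a pose out of reach is approached as far as the arm can. A call is refused whole if a number of a shift passes 41.7 or a number of a turn 0.125, either way. A call with a gripper value outside its range is refused whole. The fingers move at their own pace and stop on an object; the grip force is fixed at half the most. Time passes only in rows, so rows that do not move let the fingers close. It gives the time, the measured TCP pose, the force, the opening and the grip force at its end, in the units of the state.
- r.get_obs(): the state, without advancing time (a new reading comes with each control period).
- capture(name): name is "scene" or "side" or "wrist"; returns a dict with "color" (384x512x3 uint8, blue, green, red), "fx", "fy", "cx", "cy" (pixels), "xyz" and "orientation" of the camera in the world. Camera axes: x right, y down, z forward; pixel columns grow to the right and rows downward; lengths in m; the calibration is good to about 2 mm. A picture is of the moment at which its call begins. There is no depth.
- r.sign_off(): hands the job in; it is judged then, once.
Trained networks look in the newest picture that a camera, given by its name, has taken for a name from the list of things; names that differ only in an ending like _2 or _b are one class to them, and where a whole thing is asked for, a point or a joint stands for the part that bears it (a point fixed in the world has none). Each returns a list of dicts, best first, with "score" (0 to 1); they miss things now and then, are a little off and sometimes report something else, mostly with a low value. They report only what shows in the picture. A call takes as long as a camera call. They do not tell look-alikes from the thing itself.
- look_for(thing, camera): "location" ([column, row] in pixels, amid what is visible of it).
The state is a dict: "clock": time; "q": joint angles; "joint_vel": joint speeds; "joint_torque": joint torques, N m; "ee_pos": TCP position; "orientation": TCP orientation; "contact_force": force on the tool from outside, world axes, zero at the start; "torque": the same for the moment, N m; "width": finger opening in m; "finger_force": force on a finger pad.
Only numpy, scipy, OpenCV 4.12 (cv2) and the standard library are available. Lean on these libraries where they do the work, as an engineer would, in place of code of your own. Each camera call takes 0.05 s, during which the arm holds its last target. There are 200 camera calls.

## Working session

There is one attempt and no reset: what is moved stays moved. The work goes in short steps, Python scripts to look and compute and a tool call to move; the robot and the scene stay as the last step left them, time stands still between calls to the robot, and variables do not carry over. Pictures are saved under pics/ and viewed, at most 10 in all, crops included, and the job is handed in when it is done.

Besides the shell and the picture viewer there is one more tool, called after ">>>" as a command line: name --argument value ..., lists and objects as JSON in quotes. step_arm: Moves the arm, as the interface text tells. Its arguments: {"type":"object","properties":{"motion":{"type":"array","items":{"type":"array"}}},"required":["motion"]}

```bash
mkdir -p pics; ls; cat > h.py <<'E'
import numpy as np, cv2
from scipy.spatial.transform import Rotation as R
from station import r, capture, look_for
def ray(c,px):
    d=np.array([(px[0]-c["cx"])/c["fx"],(px[1]-c["cy"])/c["fy"],1.0])
    return np.array(c["xyz"]),R.from_rotvec(c["orientation"]).as_matrix()@d if len(c["orientation"])==3 else R.from_quat(c["orientation"]).as_matrix()@d
def at_z(c,px,z):
    o,d=ray(c,px); return o+d*(z-o[2])/d[2]
def proj(c,p):
    M=R.from_rotvec(c["orientation"]).as_matrix(); v=M.T@(np.array(p)-np.array(c["xyz"]))
    return np.array([c["fx"]*v[0]/v[2]+c["cx"],c["fy"]*v[1]/v[2]+c["cy"]])
E
python3 - <<'E'
from h import *
ims=[]
for n in ["scene","side","wrist"]:
    c=capture(n); cv2.imwrite(f"pics/{n}0.png",c["color"]); print(n,c["fx"],c["cx"],c["cy"],np.round(c["xyz"],3),np.round(c["orientation"],3))
    for t in ["magnifier","lens","stand","grip","button","seat","parts_tray","round_tub","loupe","jar","oil_stand"]:
        print(t,[(np.round(x["location"]).tolist(),round(x["score"],2)) for x in look_for(t,n)[:3]])
o=r.get_obs(); print(o)
E
```

```text
pics
scene 377.6897680817072 261.85077096367655 201.33833691911087 [-0.121 -0.916  0.751] [-2.025  0.565 -0.343]
magnifier [([272.0, 211.0], 0.62), ([285.0, 281.0], 0.54), ([211.0, 225.0], 0.53)]
lens [([283.0, 283.0], 0.77), ([213.0, 229.0], 0.73), ([267.0, 212.0], 0.68)]
stand [([326.0, 253.0], 0.86)]
grip [([320.0, 230.0], 0.73)]
button [([321.0, 229.0], 0.42), ([249.0, 222.0], 0.17)]
seat [([323.0, 232.0], 0.87)]
parts_tray [([222.0, 195.0], 0.71)]
round_tub [([307.0, 221.0], 0.68), ([319.0, 230.0], 0.16)]
loupe [([326.0, 295.0], 0.71)]
jar [([397.0, 280.0], 0.62)]
oil_stand [([199.0, 182.0], 0.58)]
side 384.0967496231989 259.0282825285901 195.98535062975282 [ 0.289 -0.801  0.868] [-2.293  0.219 -0.115]
magnifier [([248.0, 302.0], 0.84), ([246.0, 204.0], 0.72), ([286.0, 196.0], 0.51)]
lens [([290.0, 196.0], 0.74), ([212.0, 206.0], 0.57), ([246.0, 297.0], 0.56)]
stand [([303.0, 271.0], 0.9)]
grip [([300.0, 250.0], 0.8)]
button [([309.0, 218.0], 0.21)]
seat [([296.0, 246.0], 0.97)]
parts_tray [([244.0, 162.0], 0.54)]
round_tub [([311.0, 218.0], 0.82), ([248.0, 204.0], 0.67)]
loupe 
[... 732 characters left out ...]
1.8, 'q': array([-0.06820851,  0.41110521, -0.01272587,  1.59615984,  0.00560902,
        1.13427861, -0.08217538]), 'joint_vel': array([-0.00125913,  0.00120463,  0.00128299, -0.00089064,  0.00113799,
        0.00051753, -0.00127679]), 'joint_torque': array([ 3.42314606e-04, -5.87723494e+01,  6.41346518e-01, -2.91379774e+01,
       -5.37058536e-02,  1.04799075e-02,  1.28763272e-06]), 'ee_pos': array([6.25030662e-01, 8.75508589e-06, 2.39666570e-01]), 'orientation': array([2.22132641e+00, 2.22148142e+00, 1.03681692e-04]), 'contact_force': array([-0.46884904,  0.12299439,  0.25499953]), 'torque': array([-0.00460973, -0.01830968,  0.03757509]), 'finger_force': 0.0, 'width': 0.08738587027598084}
```

```bash
python3 - <<'E'
import cv2
s=cv2.imread("pics/scene0.png")[165:325,180:430]; cv2.imwrite("pics/s_c.png",cv2.resize(s,(800,512),interpolation=cv2.INTER_CUBIC))
s=cv2.imread("pics/side0.png")[125:365,190:420]; cv2.imwrite("pics/d_c.png",cv2.resize(s,(575,600),interpolation=cv2.INTER_CUBIC))
E
```

```text
(no output)
```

View pics/s_c.png

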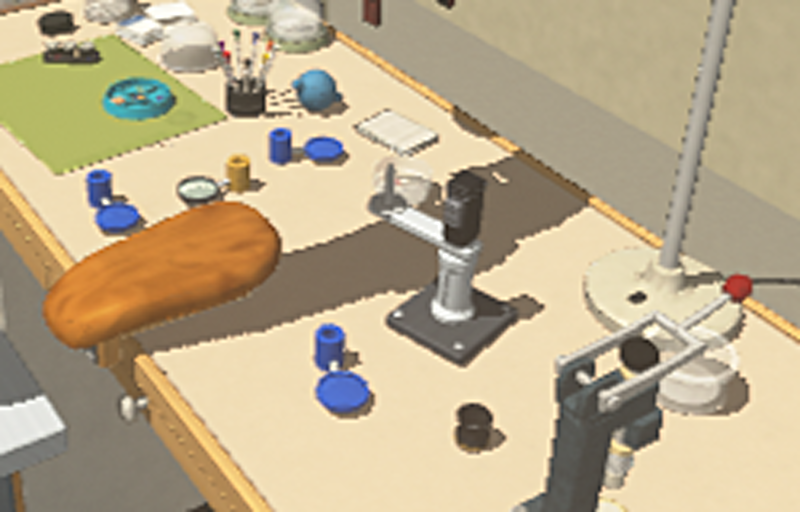

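View pics/wrist0.png

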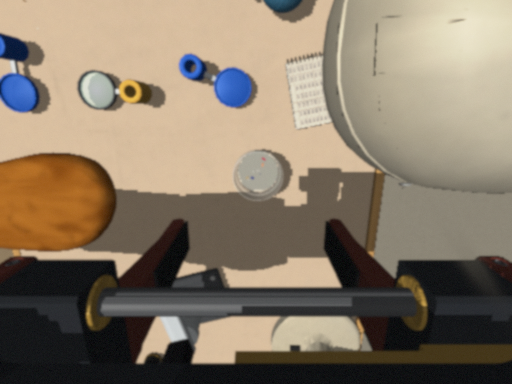

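View pics/d_c.png

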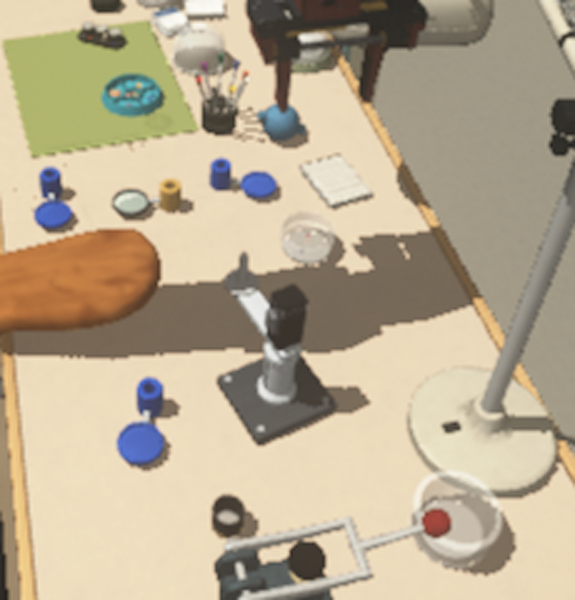

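The brass magnifier shows at wrist px (133,92) hub / (98,90) lens; three blue ones are decoys. The stand's foot corners and post are clear in the scene and side views, with the lens side of the post pointing left/up in the pictures.

```bash
python3 - <<'E'
from h import *
C={n:None for n in ["scene","side","wrist"]}
C["scene"]=dict(fx=377.69,fy=377.69,cx=261.85,cy=201.34)
# fresh captures for exact calibration
for n in C: C[n]=capture(n)
s=lambda x,y:(180+x/3.2,165+y/3.2); d=lambda x,y:(190+x/2.5,125+y/2.5)
for nm,cam,f,pts in [("foot","scene",s,[(388,318),(461,362),(519,313)]),("foot","side",d,[(218,380),(262,441),(335,403)])]:
    P=[at_z(C[cam],f(*p),0.014 if 0 else 0.012) for p in pts]
    print(nm,cam,np.round(P,4).tolist(),"center",(P[0]+P[2])/2,[np.linalg.norm(P[i]-P[i+1]) for i in (0,1)])
for cam,f,a,b in [("scene",s,(386,206),(391,166)),("side",d,(241,287),(243,256))]:
    print("seat",cam,at_z(C[cam],f(*a),.102),"posttop",at_z(C[cam],f(*b),.146))
print("headtop",at_z(C["scene"],s(466,178),.166),at_z(C["side"],d(290,294),.166))
for n in C:
    h=cv2.cvtColor(C[n]["color"],cv2.COLOR_BGR2HSV); m=cv2.inRange(h,(17,150,70),(30,255,255))
    k,l,st,ce=cv2.connectedComponentsWithStats(m)
    for i in range(1,k):
        if 30<st[i][4]<1500: print(n,st[i],ce[i],at_z(C[n],ce[i],.018),at_z(C[n],ce[i],.036))
c=C["wrist"]; print("lens",at_z(c,(98,90),.015),"lens side",at_z(C["side"],d(131,203),.015),at_z(C["scene"],s(200,190),.015))
for t,p,z in [("tub",(258,174),.03),("blue2",(192,67),.036),("blue lens2",(233,87),.015)]: print(t,at_z(c,p,z))
print("loupe",at_z(C["scene"],(326,295),.02), "blue3",at_z(C["side"],d(150,390),.03),at_z(C["side"],d(142,443),.01),"lamp base",at_z(C["side"],d(410,425),0.01))
E
```

```text
foot scene [[0.4685, -0.2005, 0.012], [0.4879, -0.286, 0.012], [0.5822, -0.2596, 0.012]] center [ 0.52533732 -0.23007506  0.012     ] [np.float64(0.08765434224051187), np.float64(0.0979166576385936)]
foot side [[0.4702, -0.1967, 0.012], [0.4971, -0.279, 0.012], [0.5855, -0.2487, 0.012]] center [ 0.52781821 -0.22270126  0.012     ] [np.float64(0.08653342023770909), np.float64(0.09343944166513689)]
seat scene [ 0.49736762 -0.14946055  0.102     ] posttop [ 0.50063037 -0.14861158  0.146     ]
seat side [ 0.50265651 -0.14809136  0.102     ] posttop [ 0.50294955 -0.14461203  0.146     ]
headtop [ 0.5262186  -0.22531137  0.166     ] [ 0.52917996 -0.22017372  0.166     ]
scene [  20    0   45   77 1263] [40.2834521 28.3317498] [0.43451665 8.41383653 0.018     ] [0.42087226 8.18458406 0.036     ]
scene [251 214   7  11  43] [254.09302326 218.27906977] [0.47460792 0.09580311 0.018     ] [0.45997837 0.07094965 0.036     ]
wrist [120  80  28  23 387] [131.72093023  91.01808786] [0.4692248  0.09755201 0.018     ] [0.47689718 0.09665117 0.036     ]
wrist [398 276  29  54 454] [415.30837004 295.12555066] [ 0.87635763 -0.20616393  0.018     ] [ 0.86404716 -0.19215782  0.036     ]
wrist [ 88 279  13  24  80] [ 92.8125 291.85  ] [ 0.36902904 -0.19957635  0.018     ] [ 0.38161921 -0.18589357  0.036     ]
wrist [ 85 304  11  26 118] [ 89.74576271 318.62711864] [ 0.35521778 -0.25074504  0.018     ] [ 0.36848583 -0.2345508   0.036     ]
lens [0.42542377 0.09894717 0.015     ] lens side [0.42278682 0.09254746 0.015     ] [0.42050173 0.08563171 0.015     ]
tub [ 0.6280007  -0.00683164  0.03      ]
blue2 [0.55074795 0.12303849 0.036     ]
blue lens2 [0.59641148 0.10239427 0.015     ]
loupe [ 0.44112114 -0.34950784  0.02      ] blue3 [ 0.3933262  -0.20854326  0.03      ] [ 0.37618688 -0.25700072  0.01      ] lamp base [ 0.65455021 -0.28815055  0.01      ]
```

>>> step_arm --motion '[[[24,-38,0],[0,0,-0.12],87],[[24,-38,0],[0,0,0],87],[[0,0,0],[0,0,-0.12],87],[[0,0,0],[0,0,-0.12],87],[[0,0,0],[0,0,-0.12],87],[[0,0,0],[0,0,-0.12],87],[[0,0,0],[0,0,-0.12],87],[[0,0,0],[0,0,-0.12],87]]'

```text
clock: 2.62
ee_pos: [0.5521, 0.0401, 0.2398]
orientation: [1.114, 2.937, 0.0]
contact_force: [-0.1, 0.2, -0.6]
width: 0.0869
finger_force: 0.0
```

```bash
cat >> h.py <<'E'
def todo(p=None,ang=None):
    """remaining shift (mm, tool axes) and turn about tool z to put closing line at world angle ang (deg)"""
    o=r.get_obs(); M=R.from_rotvec(o["orientation"]).as_matrix()
    a=np.degrees(np.arctan2(M[1,1],M[0,1])); print("t",round(o["clock"],2),"tcp",np.round(o["ee_pos"],4),"closing deg",round(a,2),"tilt",np.round(M[:,2],4),"w",round(o["width"],4),"F",np.round(o["contact_force"],1),"ff",round(o["finger_force"],1))
    if p is not None: print("shift",np.round(1000*M.T@(np.array(p)-o["ee_pos"]),1))
    if ang is not None: print("turn",round(np.radians(-((ang-a+90)%180-90)),3))
E
python3 - <<'E'
from h import *
todo((.474,.097,.15),90)
E
```

```text
t 2.62 tcp [0.5521 0.0401 0.2398] closing deg 48.47 tilt [ 3.e-04 -0.e+00 -1.e+00] w 0.0869 F [-0.1  0.2 -0.6] ff 0.0
shift [96.2 -9.2 89.8]
turn -0.725
```

>>> step_arm --motion '[[[32,-3,0],[0,0,0],87],[[32,-3,0],[0,0,0],87],[[32,-3,0],[0,0,0],87],[[0,0,0],[0,0,-0.12],87],[[0,0,0],[0,0,-0.12],87],[[0,0,0],[0,0,-0.12],87],[[0,0,0],[0,0,-0.12],87],[[0,0,0],[0,0,-0.12],87]]'

```text
clock: 3.28
ee_pos: [0.4746, 0.0975, 0.2399]
orientation: [0.196, 3.135, 0.0]
contact_force: [0.6, 0.2, 0.2]
width: 0.087
finger_force: 0.0
```

>>> step_arm --motion '[[[0,0,10],[0,0,-0.12],87],[[0,0,0],[0,0,0],87],[[0,0,0],[0,0,0],87]]'

```text
clock: 3.53
ee_pos: [0.4744, 0.0973, 0.2295]
orientation: [-0.023, -3.141, 0.0]
contact_force: [0.0, 0.1, -0.4]
width: 0.0868
finger_force: 0.0
```

```bash
python3 - <<'E'
from h import *
c=capture("wrist"); cv2.imwrite("pics/w1.png",c["color"])
todo((.474,.097,.1),90)
h=cv2.cvtColor(c["color"],cv2.COLOR_BGR2HSV); m=cv2.inRange(h,(17,150,70),(30,255,255))
k,l,st,ce=cv2.connectedComponentsWithStats(m)
for i in range(1,k):
    if 30<st[i][4]: print(st[i],ce[i],at_z(c,ce[i],.018),at_z(c,ce[i],.036))
print(c["xyz"],proj(c,(.474,.097,.036)),proj(c,(.424,.097,.015)))
E
```

```text
t 3.58 tcp [0.4746 0.0974 0.2298] closing deg 89.13 tilt [-2.e-04 -0.e+00 -1.e+00] w 0.087 F [0.2 0.5 0.4] ff 0.0
shift [  0.6  -0.4 129.8]
turn -0.015
[246 159  20  23 314] [255.80254777 170.26751592] [0.47658656 0.09621397 0.018     ] [0.47249883 0.0963157  0.036     ]
[ 89 276  27  26 263] [100.10646388 286.82509506] [ 0.65382241 -0.14279252  0.018     ] [ 0.64078923 -0.13062764  0.036     ]
[407 276  17  28 147] [416.17687075 288.20408163] [0.66343708 0.33673293 0.018     ] [0.64991863 0.32469517 0.036     ]
[ 87 303  22  28 276] [ 96.11594203 320.12681159] [ 0.71514741 -0.16013896  0.018     ] [ 0.69901903 -0.14709857  0.036     ]
[416 310  11  19  88] [421.53409091 319.03409091] [0.72066721 0.35385195 0.018     ] [0.70426024 0.34095016 0.036     ]
[244 350  24   5  64] [253.765625 351.984375] [0.78282526 0.08800075 0.018     ] [0.76328104 0.08851702 0.036     ]
[359 351  22   4  53] [368.20754717 352.37735849] [0.78642158 0.27657664 0.018     ] [0.76669585 0.2675751  0.036     ]
[0.39559673 0.09822954 0.374633  ] [256.36393997 171.42277107] [255.76999481 129.64322683]
```

View pics/w1.png

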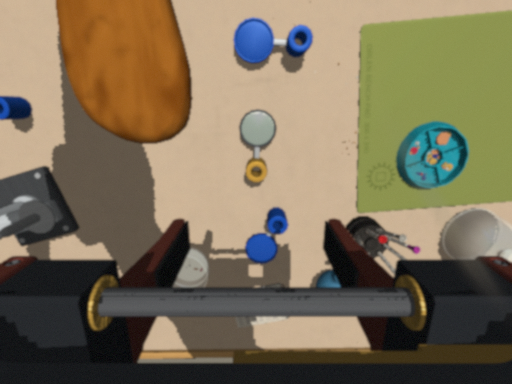

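Hub top at (256,170), lens at (257,128), directly under the gripper, closing line across the lens arm; the cushion lies off to the left. Descend.

>>> step_arm --motion '[[[0.5,-1,40],[0,0,0],87],[[0,0,40],[0,0,0],87],[[0,0,40],[0,0,0],87],[[0,0,40],[0,0,0],87],[[0,0,25],[0,0,0],87],[[0,0,20],[0,0,0],87],[[0,0,0],[0,0,0],60],[[0,0,0],[0,0,0],20]]'

```text
clock: 4.25
ee_pos: [0.4738, 0.0965, 0.0244]
orientation: [-0.02, -3.14, 0.001]
contact_force: [-0.0, 0.9, 0.2]
width: 0.0774
finger_force: 0.0
```

>>> step_arm --motion '[[[0,0,0],[0,0,0],15],[[0,0,0],[0,0,0],15],[[0,0,0],[0,0,0],15],[[0,0,0],[0,0,0],15],[[0,0,0],[0,0,0],15],[[0,0,0],[0,0,0],15]]'

```text
clock: 4.75
ee_pos: [0.4744, 0.0965, 0.0252]
orientation: [0.017, 3.141, 0.0]
contact_force: [-1.7, 0.0, -0.2]
width: 0.0373
finger_force: 0.0
```

>>> step_arm --motion '[[[0,0,0],[0,0,0],15],[[0,0,0],[0,0,0],15],[[0,0,0],[0,0,0],15],[[0,0,0],[0,0,0],15],[[0,0,0],[0,0,0],15]]'

```text
clock: 5.17
ee_pos: [0.4743, 0.0965, 0.0248]
orientation: [0.017, 3.141, 0.0]
contact_force: [0.2, -0.1, 5.3]
width: 0.027
finger_force: 30.0
```

>>> step_arm --motion '[[[0,0,-20],[0,0,0],15],[[0,0,-40],[0,0,0],15],[[0,0,-40],[0,0,0],15],[[0,0,-40],[0,0,0],15],[[0,0,-40],[0,0,0],15],[[0,0,-40],[0,0,0],15],[[0,0,0],[0,0,0.12],15],[[0,0,0],[0,0,0.12],15]]'

```text
clock: 5.83
ee_pos: [0.4753, 0.0967, 0.2472]
orientation: [0.401, 3.111, 0.002]
contact_force: [-1.8, -0.4, -2.1]
width: 0.0267
finger_force: 30.0
```

```bash
python3 - <<'E'
from h import *
todo((.44,-.08,.245),17)
for n in ["scene","side"]:
    c=capture(n); cv2.imwrite(f"pics/{n}2.png",c["color"])
    np.save(f"{n}.npy",{k:v for k,v in c.items() if k!="color"},allow_pickle=True)
# lamp pole: triangulate by points
C={n:np.load(n+".npy",allow_pickle=True).item() for n in("scene","side")}
s=lambda x,y:(180+x/3.2,165+y/3.2); d=lambda x,y:(190+x/2.5,125+y/2.5)
# plane of pole in each camera -> intersect
def plane(c,a,b):
    o,u=ray(c,a);_,v=ray(c,b); n=np.cross(u,v); return n,n@o
n1,k1=plane(C["scene"],s(669,270),s(719,0)); n2,k2=plane(C["side"],d(490,410),d(570,200))
for z in(0.02,.2,.3,.4): print(z,np.linalg.solve(np.array([n1[:2],n2[:2]]),[k1-n1[2]*z,k2-n2[2]*z]))
E
```

```text
t 5.83 tcp [0.4753 0.0967 0.2472] closing deg 75.31 tilt [ 4.9e-03  9.0e-04 -1.0e+00] w 0.0267 F [-1.8 -0.4 -2.1] ff 30.0
shift [ -10.6 -179.8    1.8]
turn 1.018
0.02 [ 0.71787802 -0.31782139]
0.2 [ 0.72432126 -0.30785282]
0.3 [ 0.72790084 -0.30231473]
0.4 [ 0.73148042 -0.29677663]
```

>>> step_arm --motion '[[[0,0,0],[0,0,0.123],15],[[0,0,0],[0,0,0.123],15],[[0,0,0],[0,0,0.123],15],[[0,0,0],[0,0,0.123],15],[[0,0,0],[0,0,0.123],15],[[0,0,0],[0,0,0.123],15],[[0,0,0],[0,0,0.123],15],[[0,0,0],[0,0,0.123],15]]'

```text
clock: 6.6
ee_pos: [0.4736, 0.0964, 0.2436]
orientation: [-1.819, -2.56, 0.002]
contact_force: [-0.8, 0.6, -1.5]
width: 0.0265
finger_force: 30.0
```

>>> step_arm --motion '[[[-40,-5,0],[0,0,0.034],15],[[-40,-5,0],[0,0,0],15],[[-40,-5,0],[0,0,0],15],[[-40,-5,0],[0,0,0],15],[[-40,-6,0],[0,0,0],15],[[-40,-6,0],[0,0,0],15],[[-40,-6,0],[0,0,0],15],[[-40,-6,0],[0,0,0],15]]'

```text
clock: 7.27
ee_pos: [0.5281, -0.2236, 0.2436]
orientation: [-1.854, -2.534, 0.001]
contact_force: [0.7, -0.0, -0.8]
width: 0.0266
finger_force: 30.0
```

>>> step_arm --motion '[[[-15,0,0],[0,0,0],15],[[0,0,0],[0,0,0],15],[[0,0,0],[0,0,0],15]]'

```text
clock: 7.52
ee_pos: [0.5326, -0.2363, 0.2432]
orientation: [-1.859, -2.53, 0.001]
contact_force: [-0.2, 0.8, -1.8]
width: 0.0263
finger_force: 30.0
```

```bash
python3 - <<'E'
from h import *
c=capture("wrist"); im=c["color"].copy()
todo((.5,-.148,.2),17)
np.save("w.npy",{k:v for k,v in c.items() if k!="color"},allow_pickle=True)
print("seat",[(np.round(x["location"],1).tolist(),round(x["score"],2)) for x in look_for("seat","wrist")[:2]])
for p in [(.5,-.148,.146),(.5,-.148,.102),(.527,-.226,.166)]: print(p,proj(c,p))
cv2.imwrite("pics/w2.png",cv2.resize(im[:,100:440],None,fx=1.55,fy=1.55,interpolation=cv2.INTER_CUBIC))
E
```

```text
t 7.57 tcp [ 0.5328 -0.2349  0.2435] closing deg 17.47 tilt [-0.0018  0.0015 -1.    ] w 0.0266 F [ 0.1  0.1 -1.5] ff 30.0
shift [92.7 -5.2 43.7]
turn 0.008
seat [([259.7, 89.0], 0.67)]
(0.5, -0.148, 0.146) [250.15705794  87.46689357]
(0.5, -0.148, 0.102) [251.17554734  90.46484563]
(0.527, -0.226, 0.166) [253.2259582 189.7849614]
```

View pics/w2.png

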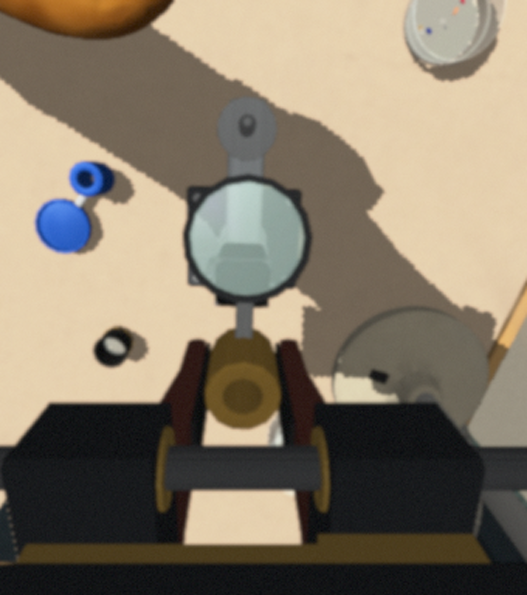

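```bash
python3 - <<'E'
from h import *
c=np.load("w.npy",allow_pickle=True).item()
f=lambda x,y:(100+x/1.55-.2,y/1.55-.2)
print("post top",at_z(c,f(247,121),.146),at_z(c,f(247,124),.146),"disc",at_z(c,f(246,127.5),.102))
for rad,p in [(0,(218,127.5)),(0,(275,127.5))]: print(at_z(c,f(*p),.102))
o=r.get_obs(); M=R.from_rotvec(o["orientation"]).as_matrix(); t=o["ee_pos"]
for nm,q in [("lens",(.052,0,.0135)),("lens near",(.028,0,.0135)),("lens far",(.076,0,.0135)),("hubtop",(0,0,-.011)),("hub bot edge",(.014,0,.025))]:
    p=proj(c,t+M@np.array(q)); print(nm,(p-[100,0])*1.55)
print(proj(c,(.527,-.226,.014)))
E
```

```text
post top [ 0.50488675 -0.13871869  0.146     ] [ 0.50533257 -0.1401312   0.146     ] disc [ 0.50455591 -0.13849857  0.102     ]
[ 0.48776683 -0.14373793  0.102     ]
[ 0.52194092 -0.13307323  0.102     ]
lens [243.36379668 235.35024195]
lens near [243.49481727 296.97091037]
lens far [243.22076301 168.07966136]
hubtop [243.81665837 393.57289414]
hub bot edge [243.49930406 320.45746826]
[254.55705725 157.77811437]
```

```bash
python3 - <<'E'
from h import *
out=[]
for n in("scene","side"):
    c=np.load(n+".npy",allow_pickle=True).item(); im=cv2.imread(f"pics/{n}0.png")
    u,v=np.round(proj(c,(.51,-.18,.12))).astype(int); k=7;w=28
    cr=cv2.resize(im[v-40:v+40,u-w:u+w],None,fx=k,fy=k,interpolation=cv2.INTER_CUBIC)
    g=lambda p:tuple(int(round(t)) for t in ((proj(c,p)-[u-w,v-40]+.5)*k))
    for b,col in[((.505,-.139),(0,0,255)),((.5015,-.147),(0,255,0))]:
        cv2.line(cr,g((*b,.102)),g((*b,.146)),col,1); 
        for a in np.linspace(0,6.28,25): cv2.circle(cr,g((b[0]+.019*np.cos(a),b[1]+.019*np.sin(a),.102)),1,col,-1)
    out.append(cr)
cv2.imwrite("pics/cmp.png",np.hstack(out)[:600])
print(np.hstack(out).shape)
E
```

```text
(560, 784, 3)
```

View pics/cmp.png

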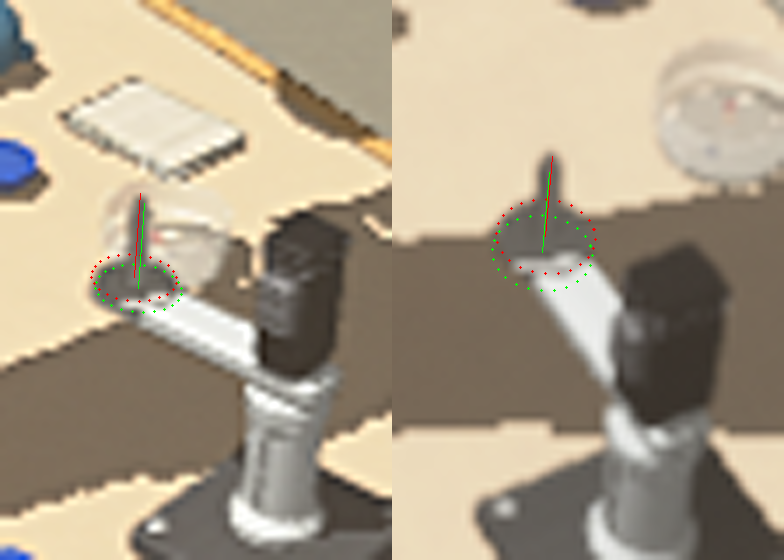

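The side view backs the wrist estimate (red), the scene view lies 2-3 mm from it; I take (0.5045, -0.140) and check relative alignment just above the post tip.

>>> step_arm --motion '[[[33,0.5,0],[0,0,0],15],[[33,0.5,0],[0,0,0],15],[[33,0.5,0],[0,0,0],15],[[0,0,25],[0,0,0],15],[[0,0,25],[0,0,0],15],[[0,0,12],[0,0,0],15],[[0,0,0],[0,0,0],15],[[0,0,0],[0,0,0],15]]'

```text
clock: 8.28
ee_pos: [0.5048, -0.1397, 0.1826]
orientation: [-1.857, -2.532, 0.0]
contact_force: [0.2, -0.5, -0.6]
width: 0.0263
finger_force: 30.0
```

>>> step_arm --motion '[[[0,0,0],[0,0,0],15],[[0,0,0],[0,0,0],15]]'

```text
clock: 8.45
ee_pos: [0.5058, -0.1409, 0.1838]
orientation: [1.86, 2.53, 0.001]
contact_force: [0.9, 1.0, -1.1]
width: 0.0267
finger_force: 30.0
```

```bash
python3 - <<'E'
from h import *
todo((.5045,-.14,.18))
o=r.get_obs(); M=R.from_rotvec(o["orientation"]).as_matrix(); t=o["ee_pos"]
out=[]
for n in("scene","side"):
    c=capture(n); im=c["color"]; np.save(n+".npy",{k:v for k,v in c.items() if k!="color"},allow_pickle=True); cv2.imwrite(f"pics/{n}3.png",im)
    u,v=np.round(proj(c,(.505,-.14,.14))).astype(int); k=11;w=18;hh=27
    print(n,u,v)
    cr=cv2.resize(im[v-hh:v+hh,u-w:u+w],None,fx=k,fy=k,interpolation=cv2.INTER_CUBIC)
    g=lambda p:tuple(int(round(x)) for x in ((proj(c,p)-[u-w,v-hh]+.5)*k))
    h0=t+M@np.array([0,0,.025])
    cv2.line(cr,g((*h0[:2],.102)),g(h0),(0,0,255),1)
    cv2.line(cr,g(h0),g(h0+[0,0,.036]),(0,255,0),1)
    out.append(cr)
cv2.imwrite("pics/al.png",np.hstack(out)[:600])
E
```

```text
t 8.45 tcp [ 0.5058 -0.1409  0.1838] closing deg 17.35 tilt [ 1.9e-03 -2.0e-04 -1.0e+00] w 0.0267 F [ 0.9  1.  -1.1] ff 30.0
shift [ 1.3 -1.   3.8]
scene 302 217
side 287 228
```

View pics/al.png

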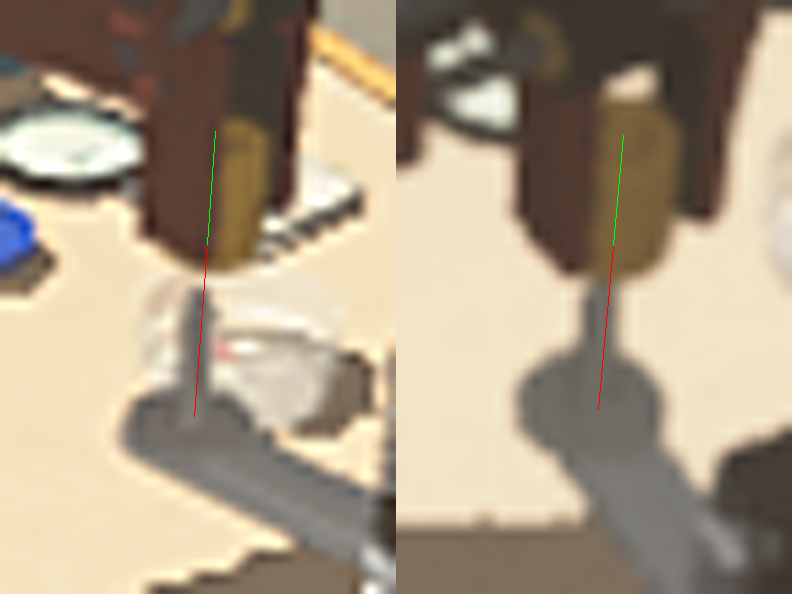

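The picture shows the hub just above the post, seeming a little to the right of the post axis in both views (side: hub axis ~613 vs post ~600; scene ~209 vs ~198). I measure edges on raw rows.

```bash
cat > al.py <<'E'
from h import *
def edges(g,row,lo,hi,sgn):
    """subpixel position of strongest edge of sign sgn between columns lo..hi"""
    p=cv2.GaussianBlur(g,(1,3),0)[row,lo:hi+1].astype(float); d=np.diff(p)*sgn; i=int(d.argmax()); s=slice(max(i-1,0),i+2)
    w=np.clip(d[s],0,None); return lo+(np.arange(len(d))[s]*w).sum()/w.sum()+.5
E
python3 - <<'E'
from al import *
np.set_printoptions(linewidth=200)
for n,u,v,hr,pr,hx,pl,pr_ in [("scene",302,217,(-14,-11,-8),(1,3,5),(3,10),(-4,0),(0,4)),("side",287,228,(-14,-11,-8),(0,1,3),(4,11),(-4,0),(0,5))]:
    g=cv2.cvtColor(cv2.imread(f"pics/{n}3.png"),cv2.COLOR_BGR2GRAY)
    c=np.load(n+".npy",allow_pickle=True).item()
    for d in range(-16,8,2): print(n,d,g[v+d,u-8:u+14])
    e=1e-3; p0=np.array([.505,-.14,.14]); print("J px/mm x,y,z",*[np.round(proj(c,p0+e*np.eye(3)[i])-proj(c,p0),3) for i in range(3)])
    s1=proj(c,p0+[0,0,.03])-p0[0]*0-proj(c,p0); print("slope du/dv",s1[0]/s1[1],"radius px",c["fx"]*.014/np.linalg.norm(p0-c["xyz"]))
E
```

```text
scene -16 [166 110  63  58  67  70  69  69  71  67  93 108 100  79  61  58  47 175 230 230 227 228]
scene -14 [253 255 193  72  66  70  70  70  70  67  84  98 101 109  81  57  50 214 236 229 227 227]
scene -12 [161  90  53  62  67  70  71  70  71  66 105 116 111 111  76  55  78 215 235 224 212 219]
scene -10 [ 98 136 104  62  69  71  71  70  69  73 105 115 110 105  72  50  85 233 249 244 250 234]
scene -8 [238 248 166  57  68  71  71  70  69  73 106 115 106  91 132 129 202 218 145  99  85 107]
scene -6 [228 237 170  93  76  64  67  70  65  82 110 113 101 102 125 109 148 138 123 221 241 236]
scene -4 [226 228 230 237 224 173 109  76  62  86 103 110 109 135 134 218 241 235 230 228 228 227]
scene -2 [226 225 227 233 223 206 210 212 221 230 232 232 230 229 230 230 230 230 231 228 227 227]
scene 0 [227 228 229 206 193 207 185 130 101 202 235 233 235 232 230 230 229 228 229 228 228 228]
scene 2 [227 228 220 221 236 239 158 105 110 174 220 228 226 229 232 239 250 249 238 230 226 228]
scene 4 [228 228 224 207 209 224 155 108 111 176 193 246 254 227 190 186 178 169 166 176 186 223]
scene 6 [2
[... 808 characters left out ...]
-4 [228 228 216 165  91  65  65  76  93 101 101  99  97 106 175 222 228 228 229 228 229 229]
side -2 [229 229 229 228 213 184 171 137 104 108 137 172 195 217 228 229 229 229 229 228 229 229]
side 0 [229 228 229 228 229 228 192 109 110 116 187 228 227 227 227 228 228 229 229 228 229 229]
side 2 [228 228 228 229 229 229 189 103 109 121 192 229 228 229 228 228 229 229 229 229 229 229]
side 4 [229 229 229 220 206 186 134 106 109 118 179 223 229 229 228 229 229 229 228 229 229 229]
side 6 [228 213 167 127 106 102 100 106 107 103 104 115 162 213 228 229 229 229 229 229 228 228]
J px/mm x,y,z [ 0.372 -0.051] [-0.096 -0.275] [ 0.024 -0.265]
slope du/dv -0.08950800777602881 radius px 5.34169171314977
```

>>> step_arm --motion '[[[3.5,0.7,0],[0,0,0],15],[[0,0,0],[0,0,0],15],[[0,0,0],[0,0,0],15],[[0,0,0],[0,0,0],15]]'

```text
clock: 8.88
ee_pos: [0.5048, -0.1376, 0.1828]
orientation: [1.862, 2.53, 0.0]
contact_force: [0.5, 0.1, -1.5]
width: 0.0265
finger_force: 30.0
```

```bash
python3 - <<'E'
from al import *
np.set_printoptions(linewidth=200)
todo((.504,-.1365,.18))
out=[]
for n,u,v in [("scene",302,217),("side",287,228)]:
    im=sum(capture(n)["color"].astype(float) for _ in range(4))/4; im=im.astype(np.uint8); cv2.imwrite(f"pics/{n}4.png",im)
    g=cv2.cvtColor(im,cv2.COLOR_BGR2GRAY)
    for d in (-16,-15,-14,-13,-12,-11,-10,-9,0,1,2,3,4): print(n,d,g[v+d,u-8:u+14])
c=capture("wrist"); cv2.imwrite("pics/w4.png",c["color"])
E
```

```text
t 8.88 tcp [ 0.5048 -0.1376  0.1828] closing deg 17.31 tilt [ 2.e-04 -0.e+00 -1.e+00] w 0.0265 F [ 0.5  0.1 -1.5] ff 30.0
shift [ 1.3 -0.4  2.8]
scene -16 [110  62  60  68  70  70  69  70  67  92 108 100  80  60  58  48 175 230 230 227 227 227]
scene -15 [216 129  60  67  70  70  70  70  66  90 101 102 110  78  57  46 215 238 229 226 226 227]
scene -14 [255 192  66  66  70  70  70  70  66  85  98 101 109  80  57  44 198 232 228 227 226 226]
scene -13 [255 185  75  67  69  70  70  71  65 102 114 113 110  77  55  50 219 231 221 225 225 226]
scene -12 [ 95  51  61  69  71  71  70  71  66 105 115 111 111  76  56  80 221 236 227 223 211 219]
scene -11 [ 85  86  70  69  71  70  70  70  72 107 116 110 110  75  54  75 218 239 238 241 244 228]
scene -10 [112  86  68  69  71  70  71  69  73 106 115 110 107  71  50  83 232 247 243 243 250 234]
scene -9 [237 141  59  69  70  71  70  69  72 106 115 109  92  61  53 136 239 245 249 252 182 100]
scene 0 [226 228 228 206 193 206 186 130 101 203 235 233 235 232 229 230 229 228 228 228 228 227]
scene 1 [227 229 227 205 201 229 176 116 108 147 225 238 2
[... 909 characters left out ...]
4  82 182 228 228]
side -10 [ 80  62  62  61  62  64  66  85  99 100 100  98  98  95  78  58  60  64  92 186 228 228]
side -9 [ 72  62  62  62  62  64  66  84  99 100  99  98  97  95  83  65  61  64 123 201 228 228]
side 0 [229 228 228 228 228 228 191 109 110 115 187 227 227 227 227 228 228 229 229 228 228 228]
side 1 [228 227 228 229 229 228 188 102 108 114 188 228 228 228 228 228 228 228 228 228 228 228]
side 2 [228 228 228 229 229 229 189 103 109 121 192 229 228 228 228 228 228 229 228 228 228 229]
side 3 [229 228 228 229 229 223 176 104 109 119 191 229 229 228 228 228 228 229 229 228 228 228]
side 4 [228 228 228 219 206 186 134 105 108 117 178 223 229 229 228 228 229 228 228 228 229 228]
```

>>> step_arm --motion '[[[0.7,1,0],[0,0,0],15],[[0,0,4],[0,0,0],15],[[0,0,4],[0,0,0],15],[[0,0,4],[0,0,0],15],[[0,0,4],[0,0,0],15],[[0,0,3],[0,0,0],15],[[0,0,3],[0,0,0],15],[[0,0,0],[0,0,0],15]]'

```text
clock: 10.0
ee_pos: [0.505, -0.137, 0.1599]
orientation: [-1.862, -2.529, 0.001]
contact_force: [-0.9, -2.1, -2.6]
width: 0.0268
finger_force: 30.0
```

>>> step_arm --motion '[[[0,0,3],[0,0,0],15],[[0,0,3],[0,0,0],15],[[0,0,0],[0,0,0],15]]'

```text
clock: 10.25
ee_pos: [0.5052, -0.1371, 0.1542]
orientation: [-1.862, -2.53, 0.001]
contact_force: [0.3, -4.1, -2.7]
width: 0.0266
finger_force: 30.0
```

The hub is over the post (bottom 17 mm below the tip); side force -4 N in y says back off about 1 mm that way.

>>> step_arm --motion '[[[-1,0,0],[0,0,0],15],[[0,0,5],[0,0,0],15],[[0,0,5],[0,0,0],15],[[0,0,5],[0,0,0],15],[[0,0,0],[0,0,0],15]]'

```text
clock: 10.67
ee_pos: [0.5053, -0.1373, 0.1384]
orientation: [-1.861, -2.529, 0.001]
contact_force: [-0.7, -1.1, -1.7]
width: 0.0265
finger_force: 30.0
```

>>> step_arm --motion '[[[-0.3,0,4],[0,0,0],15],[[0,0,3],[0,0,0],15],[[0,0,2],[0,0,0],15],[[0,0,1.5],[0,0,0],15],[[0,0,0],[0,0,0],15]]'

```text
clock: 11.08
ee_pos: [0.5058, -0.1377, 0.1288]
orientation: [-1.862, -2.53, -0.0]
contact_force: [0.4, -0.5, -0.8]
width: 0.0271
finger_force: 30.0
```

>>> step_arm --motion '[[[0,0,1],[0,0,0],15],[[0,0,1],[0,0,0],15],[[0,0,0],[0,0,0],15]]'

```text
clock: 11.33
ee_pos: [0.5059, -0.1378, 0.1271]
orientation: [1.862, 2.53, 0.0]
contact_force: [-0.1, -0.3, -1.1]
width: 0.0268
finger_force: 30.0
```

>>> step_arm --motion '[[[0,0,1],[0,0,0],15],[[0,0,1],[0,0,0],15],[[0,0,0],[0,0,0],15]]'

```text
clock: 11.58
ee_pos: [0.506, -0.1379, 0.1266]
orientation: [1.862, 2.53, 0.001]
contact_force: [-6.0, 1.6, 14.1]
width: 0.0265
finger_force: 30.0
```

Seated at the expected height with 14 N; relieve and release.

>>> step_arm --motion '[[[0,0,-1],[0,0,0],15],[[0,0,0],[0,0,0],40],[[0,0,0],[0,0,0],60],[[0,0,0],[0,0,0],70],[[0,0,0],[0,0,0],70],[[0,0,0],[0,0,0],70],[[0,0,0],[0,0,0],70]]'

```text
clock: 12.17
ee_pos: [0.5058, -0.1379, 0.126]
orientation: [-1.862, -2.53, 0.0]
contact_force: [0.2, 0.4, -0.2]
width: 0.0631
finger_force: 0.0
```

>>> step_arm --motion '[[[0,0,-15],[0,0,0],80],[[0,0,-25],[0,0,0],80],[[0,0,-30],[0,0,0],80],[[0,0,-30],[0,0,0],80],[[0,0,0],[0,0,0],80],[[0,0,0],[0,0,0],80]]'

```text
clock: 12.67
ee_pos: [0.5068, -0.1381, 0.2277]
orientation: [1.86, 2.528, 0.003]
contact_force: [-1.3, 0.3, -0.4]
width: 0.08
finger_force: 0.0
```

```bash
python3 - <<'E'
from h import *
out=[]
todo()
for n,k in(("scene",6),("side",6)):
    c=capture(n); im=c["color"]; cv2.imwrite(f"pics/{n}5.png",im)
    u,v=np.round(proj(c,(.515,-.18,.12))).astype(int)
    out.append(cv2.resize(im[v-45:v+45,u-32:u+32],None,fx=k,fy=k,interpolation=cv2.INTER_CUBIC)); print(u,v)
cv2.imwrite("pics/pl.png",np.hstack(out))
E
```

```text
t 12.67 tcp [ 0.5068 -0.1381  0.2277] closing deg 17.3 tilt [ 3.6e-03 -7.0e-04 -1.0e+00] w 0.08 F [-1.3  0.3 -0.4] ff 0.0
312 228
295 244
```

View pics/pl.png

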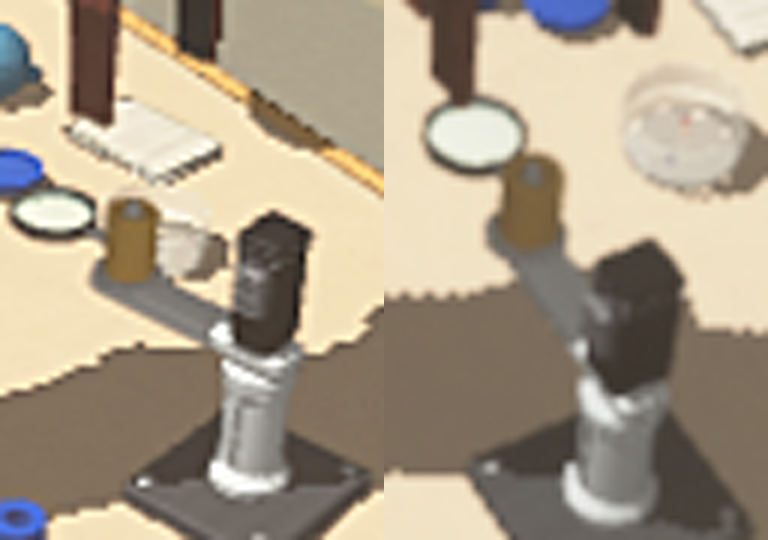

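Both views show the magnifier seated down on its disc, upright, lens pointing outward. Now over the head.

>>> step_arm --motion '[[[-28,0,-10],[0,0,0],80],[[-28,0,0],[0,0,0],80],[[-28,0,0],[0,0,0],80],[[0,0,0],[0,0,0],80],[[0,0,0],[0,0,0],80],[[0,0,0],[0,0,0],80]]'

```text
clock: 13.27
ee_pos: [0.5301, -0.2173, 0.2346]
orientation: [-1.86, -2.528, 0.001]
contact_force: [1.0, 0.8, 0.1]
width: 0.08
finger_force: 0.0
```

```bash
python3 - <<'E'
from h import *
c=capture("wrist"); im=c["color"]; todo((.5303,-.2197,.137),17.3)
np.save("w.npy",{k:v for k,v in c.items() if k!="color"},allow_pickle=True)
f=proj(c,(.5303,-.2197,.166)); u,v=np.round(f).astype(int); print(f)
x0,y0=u-70,v-60; k=5
cr=cv2.resize(im[y0:y0+110,x0:x0+140],None,fx=k,fy=k,interpolation=cv2.INTER_CUBIC)
a=np.radians(17.3); X=np.array([np.cos(a),np.sin(a)]);Y=np.array([-X[1],X[0]])
P=[np.append(np.array([.5303,-.2197])+sx*.015*X+sy*.013*Y,.166) for sx,sy in((-1,-1),(1,-1),(1,1),(-1,1))]
cv2.polylines(cr,[np.int32([(proj(c,p)-[x0,y0]+.5)*k for p in P])],True,(0,0,255),1)
print(x0,y0); cv2.imwrite("pics/hd.png",cr)
E
```

```text
t 13.32 tcp [ 0.5303 -0.2168  0.235 ] closing deg 17.37 tilt [-0.002   0.0012 -1.    ] w 0.0799 F [ 0.7 -0.4  0.2] ff 0.0
shift [-2.9 -0.7 98. ]
turn 0.001
[255.18210944 208.86282528]
185 149
```

View pics/hd.png

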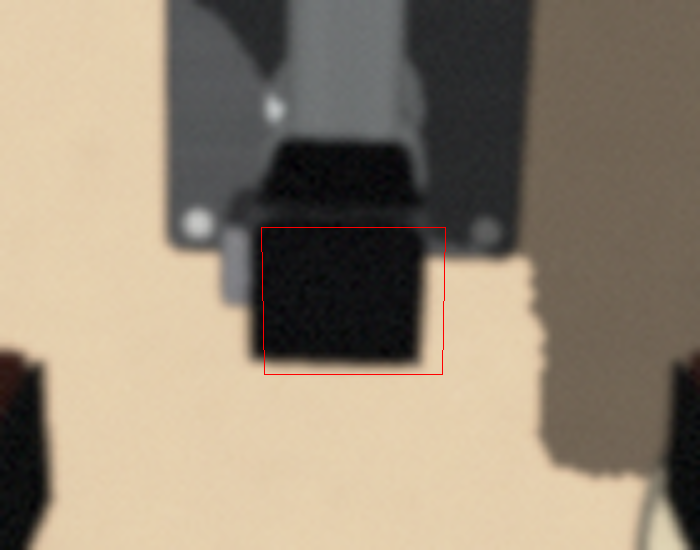

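The head top spans x 250–422 in the crop (centre ~3 mm toward the button side of the tool axis), edges square to the tool. Correct and descend.

>>> step_arm --motion '[[[-1,-3.2,20],[0,0,0],80],[[0,0,25],[0,0,0],80],[[0,0,25],[0,0,0],80],[[0,0,20],[0,0,0],80],[[0,0,10],[0,0,0],80],[[0,0,0],[0,0,0],60],[[0,0,0],[0,0,0],45]]'

```text
clock: 13.9
ee_pos: [0.5281, -0.2193, 0.1363]
orientation: [-1.86, -2.531, -0.0]
contact_force: [-0.1, -0.6, -0.4]
width: 0.07
finger_force: 0.0
```

>>> step_arm --motion '[[[0,0,0],[0,0,0],42],[[0,0,0],[0,0,0],42],[[0,0,0],[0,0,0],42],[[0,0,0],[0,0,0],42],[[0,0,0],[0,0,0],42]]'

```text
clock: 14.32
ee_pos: [0.5276, -0.2205, 0.1367]
orientation: [-1.862, -2.53, 0.001]
contact_force: [-2.6, -0.2, 3.3]
width: 0.0427
finger_force: 1.7
```

>>> step_arm --motion '[[[0,-0.8,0],[0,0,0],36],[[0,0,0],[0,0,0],30],[[0,0,0],[0,0,0],20],[[0,0,0],[0,0,0],15],[[0,0,0],[0,0,0],15],[[0,0,0],[0,0,0],15],[[0,0,0],[0,0,0],15]]'

```text
clock: 14.9
ee_pos: [0.527, -0.2208, 0.1363]
orientation: [-1.863, -2.53, 0.001]
contact_force: [-4.5, -1.7, 5.4]
width: 0.0308
finger_force: 30.0
```

Width 31 mm = button fully in. Pull up.

>>> step_arm --motion '[[[0,-0.4,0],[0,0,0],15],[[0,0,-3],[0,0,0],15],[[0,0,-5],[0,0,0],15],[[0,0,-6],[0,0,0],15],[[0,0,-6],[0,0,0],15],[[0,0,0],[0,0,0],15]]'

```text
clock: 15.4
ee_pos: [0.5269, -0.2208, 0.1573]
orientation: [1.862, 2.529, -0.0]
contact_force: [0.5, -4.2, -3.5]
width: 0.0307
finger_force: 30.0
```

>>> step_arm --motion '[[[0,0,-6],[0,0,0],15],[[0,0,-6],[0,0,0],15],[[0,0,-6],[0,0,0],15],[[0,0,-6],[0,0,0],15],[[0,0,-6],[0,0,0],15],[[0,0,-5],[0,0,0],15],[[0,0,0],[0,0,0],15]]'

```text
clock: 15.98
ee_pos: [0.5269, -0.2208, 0.192]
orientation: [1.862, 2.529, -0.0]
contact_force: [-0.0, -5.1, -3.7]
width: 0.0305
finger_force: 30.0
```

>>> step_arm --motion '[[[0,0,-3],[0,0,0],15],[[0,0,-3],[0,0,0],15],[[0,0,-2],[0,0,0],15],[[0,0,-1],[0,0,0],15],[[0,0,0],[0,0,0],15],[[0,0,0],[0,0,0],15]]'

```text
clock: 16.48
ee_pos: [0.5269, -0.2208, 0.2]
orientation: [1.862, 2.53, -0.001]
contact_force: [0.4, -4.8, -3.5]
width: 0.0308
finger_force: 30.0
```

>>> step_arm --motion '[[[0,0,-1],[0,0,0],15],[[0,0,-0.5],[0,0,0],15],[[0,0,0],[0,0,0],15],[[0,0,0],[0,0,0],15]]'

```text
clock: 16.82
ee_pos: [0.5269, -0.2208, 0.2014]
orientation: [1.862, 2.53, -0.001]
contact_force: [0.3, -6.3, -4.3]
width: 0.0311
finger_force: 30.0
```

>>> step_arm --motion '[[[0,0,-0.7],[0,0,0],15],[[0,0,0],[0,0,0],15],[[0,0,0],[0,0,0],15],[[0,0,0],[0,0,0],15]]'

```text
clock: 17.15
ee_pos: [0.5269, -0.2208, 0.2014]
orientation: [1.862, 2.53, -0.001]
contact_force: [2.6, -6.2, -9.7]
width: 0.031
finger_force: 30.0
```

```bash
python3 - <<'E'
from h import *
out=[]; todo()
for n,k in(("scene",6),("side",6)):
    c=capture(n); im=c["color"]
    u,v=np.round(proj(c,(.515,-.18,.15))).astype(int)
    out.append(cv2.resize(im[v-48:v+48,u-32:u+32],None,fx=k,fy=k,interpolation=cv2.INTER_CUBIC))
cv2.imwrite("pics/fin.png",np.hstack(out))
E
```

```text
t 17.15 tcp [ 0.5269 -0.2208  0.2014] closing deg 17.29 tilt [-3.e-04 -5.e-04 -1.e+00] w 0.031 F [ 2.6 -6.2 -9.7] ff 30.0
```

View pics/fin.png

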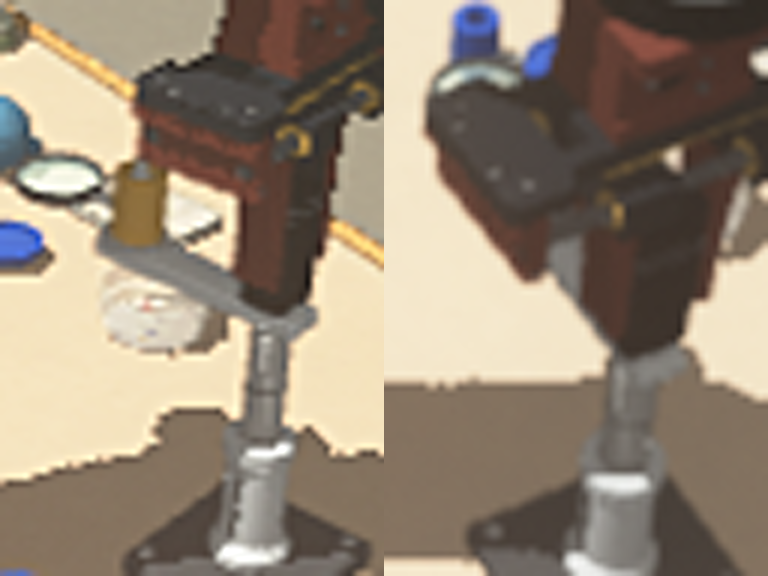

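The column has stopped rising at +65 mm and the force has grown to 9.7 N, so it is at the hard stop. The picture shows the column extended, with the magnifier on its post and clear of the gripper. Hand in.

```bash
python3 -c "
from station import r
print(r.sign_off())"
```

```text
the job is handed in; nothing more can be done
None
```

The job is handed in: the magnifier is seated on its post with the lens outward, and the arm holds the column by the head at the second stop (about 65 mm of rise, button pressed in); I did not get a verdict back.

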